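# Unlatch the chuck's dust cover and park it

## Task

Take the black dust cover off the probe station's chuck and leave it standing upright, wholly on the round blue mat. Squeeze its two orange tabs together to free the latch, turn it counter-clockwise (seen from above) on the chuck, feeling with a light lift for the place where its lugs come out through the gaps in the ring, and only then lift it off; do not force it against the stage at any time, and set it down gently. Leave the other things on the table alone.

Things in the scene. Friction and masses are not known exactly. Their poses are not given: they have to be found in the camera images.
- stage: the chuck stage, fixed to the table: black square stack of slides (150 x 150 mm foot) with a round deck of 136 mm diameter, deck top 75 mm above the table, and on it a brass chuck disc (82 mm diameter, 4.5 mm high). Origin: centre of the underside, on the chuck's axis; z up. Forcing the cover against the stage or ring with more than 45 N damages it.
- ring_mid (a point): centre of the steel ring round the chuck (97 to 116 mm diameter), mid-height of its ledge, 9 mm above the deck. The ledge, 7 to 11 mm above the deck, overhangs the cover's lugs (2 mm up-and-down play) but for two gaps, half a turn apart, each 19 mm wide. These lie 0.35 to 1.4 rad counter-clockwise of where the lugs are latched: different each time, not measured. Nothing stops the turning there.
- lug (a point): middle of the cover's yellow lug 0.4 rad clockwise of its +x axis, 49 mm from the axis; its twin is across from it. Each is 12 mm wide, reaches 54 mm from the axis, and lies 1 to 5 mm above the cover's underside. With the lugs within about 0.07 rad of the gaps the cover lifts out freely; elsewhere they catch under the ledge after 2 mm.
- latch (a point): middle of the latch pocket on the stage's +y side: two aluminium blocks, 9 mm apart, 50 to 65 mm from the axis, 13 to 21 mm above the deck, its twin on -y. The tabs' pawls sit in the pockets while the tabs are out and block turning either way.
- cover: dust cover: black round lid, 92 mm diameter, 10 mm high, with grey hub and two upright orange tabs on its y and -y; 0.13 to 0.25 kg. Sits over the chuck with 2 mm sideways play. Origin: centre of its underside; z up. Starts latched, its axes along the stage's. Pinch the tabs from above, fingers closing along its y, TCP about 44 mm above the underside.
- tab_a_face (a point): middle of the outer face of the +y tab's paddle, 44 mm above the cover's underside and, when out, 21 mm from the axis (15 mm squeezed). Paddles are 22 mm wide (along x), 5 mm thick, from 14 to 54 mm above the underside; faces 42 mm apart when out, 30 mm squeezed. At each foot a bar with a pawl runs outward to 54 mm, up to 19 mm above the underside: keep fingertips above it.
- tab_a (a joint): inward travel of the tab on the cover's +y side, m: 0 out (sprung), 0.006 fully squeezed. The spring pushes out with 3 N at 0 and 5 N fully in; squeezed more than 0.004 its pawl clears the latch blocks, let go inside the latch it blocks turning.
- tab_b (a joint): the same for the tab on the cover's -y side. Fingers that swing forward as they close press the tabs, and so the cover, down while squeezing.
- mat: round blue parking mat, 140 mm diameter, 8 mm thick, fixed flat on the table. Origin: centre of its underside; its top is 8 mm above.
- lens: aluminium objective lens, 33 mm diameter, 36 mm high, standing on the table; bystander. Origin: centre of its underside.
- tipcase: red-lidded flat probe-tip case, 52 x 77 x 26 mm, on the table; bystander. Origin: centre of its underside.
- wafer_box: flat round white wafer box, 84 mm diameter, 22 mm high, on the table; bystander. Origin: centre of its underside.
There are look-alikes about, which are no part of the job. What is shaped like the cover but purple or turquoise is not meant.

How it is judged:
By the outcome, as a careful person would: the job done as asked, in the order asked, and still so for the second after the job is handed in, with the robot touching nothing.
It also fails if it takes over 72 s, if anything falls off the work surface, if the arm or the gripper's body presses on something with over 40 N, if the wrist force passes 120 N, or if a joint passes its speed limit or range.

## Robot

A 6-joint arm with a two-finger parallel gripper is mounted at the origin on the work surface. World frame = base frame: x ahead of the robot, y to its left, z up, the work surface at z = 0. Lengths are in mm, angles in rad, forces in N, time in s.
With the tool pointing down it reaches from about 275 to 825 mm from the base axis. Payload 4.9 kg.
Tool frame: the origin (TCP) lies between the finger pads, 19 mm behind the fingertips; this is the grasp point; z points along the fingers, y is the line along which they close (so a half turn about z gives the same grasp; the last joint's range is limited). The gripper opens to 85 mm and grips with 20 to 120 N. Pads are 22 mm wide; open, the fingers measure 114 mm over their backs; the gripper's body (76 mm by 85 mm) begins 54 mm behind the grasp point. The pads swing forward as they close: fully open they stand 13 mm farther back than shut.
Start: joints at [-1.288, 0.326, -0.193, 1.052, 0, 1.437], TCP at [222.673, -502.927, 249.981] pointing down, gripper open.
Joint ranges: [-2.65, 2.65], [-0.97, 1.79], [-1.3, 1.35], [-1.93, 2.1], [-1.47, 1.37], [-3.14, 3.14]. Speed limits (rad/s): [2.57, 2.57, 3.14, 3.14, 3.14, 3.14].

## Interface

Orientations are given as [roll, pitch, yaw] about the fixed x, y, z axes, in that order (R = Rz(yaw) Ry(pitch) Rx(roll)).
In Python, from bench import bot, solve_ik, imaging gives the robot as it stands. Calls block until the motion is done:
- bot.move_ptp(position, orientation): joint-space move of the TCP to a pose.
- bot.movel(position, rot=None, max_speed=150, threshold=None): straight line of the TCP; rot=None keeps the orientation; max_speed is the mean speed in mm/s. With threshold (N) it stops when the force on the tool has changed by that much, and returns True; else False.
- bot.move_j(angles): joint-space move.
- bot.grip(opening, effort=None): opening from 0.0 (shut) to 1.0 (fully open); effort is the grip in N (None keeps the last); returns when the fingers have stopped.
- bot.dwell(seconds).
- solve_ik(position, orientation): joint angles nearest the present ones, or None.
- bot.get_state(): the state.
- imaging.capture(name): name is "scene" or "top"; returns the picture (480x640x3 uint8, blue, green, red); there is no depth.
- imaging.camera_model(name): a dict with "K" (3x3 intrinsics, pixels), "k1" (the pictures are not rectified: a ray, as slopes to the right and down, at radius r is drawn at 1 + k1 r^2 times it, then the intrinsics apply), "position" and "rotation" of the camera in the world. Camera axes: x right, y up, looking along -z (the intrinsics and any distortion apply to the point x, -y, -z); pixel columns grow to the right and rows downward; lengths in mm; the calibration is good to about 2 mm. A picture is of the moment at which its call begins. camera_model takes no time and is no camera call.
A pose or a line that the arm cannot do raises bot.IKError and nothing moves.
- bot.sign_off(): hands the job in; it is judged then, once.
The state is a dict: "t": time; "qpos": joint angles; "joint_velocities": joint speeds; "effort": joint torques, N m; "tcp_pos": TCP position; "orientation": TCP orientation; "contact_force": force on the tool from outside, world axes, zero at the start; "wrist_torque": the same for the moment, N m; "opening": opening from 0.0 (shut) to 1.0 (fully open); "gripper_force": force on a finger pad.
Only numpy, scipy, OpenCV 4.12 (cv2) and the standard library are available. Lean on these libraries where they do the work, as an engineer would, in place of code of your own. Each camera call takes 0.05 s, during which the arm holds its last target. There are 200 camera calls.

## Working session

There is one attempt and no reset: what is moved stays moved. The work goes in short steps, each a Python script; the robot and the scene stay as the last script left them, time stands still between calls to the robot, and variables do not carry over. Pictures are saved under pics/ and viewed, at most 10 in all, crops included, and the job is handed in when it is done.

```bash
ls; mkdir -p pics; python3 - <<'E'
from bench import bot, imaging
import cv2
for n in("scene","top"):
    cv2.imwrite(f"pics/{n}0.png",imaging.capture(n)); m=imaging.camera_model(n); print(n,m)
print(bot.get_state())
E
```

```text
pics
scene {'K': array([[459.51722153,   0.        , 318.90340136],
       [  0.        , 459.51722153, 239.08972921],
       [  0.        ,   0.        ,   1.        ]]), 'k1': 0.0251259894711061, 'position': array([ 895.99126407, -456.96237355,  552.6916219 ]), 'rotation': array([0.95543827, 0.00482912, 0.59565488])}
top {'K': array([[451.10321946,   0.        , 322.18140757],
       [  0.        , 451.10321946, 238.82975549],
       [  0.        ,   0.        ,   1.        ]]), 'k1': 0.015262948039320778, 'position': array([374.82878798,  50.08743755, 807.33844182]), 'rotation': array([ 2.24749835e-01, -5.99633320e-04, -1.38922461e+00])}
{'t': 0.1, 'qpos': array([-1.28818511e+00,  3.26821839e-01, -1.93465026e-01,  1.05198877e+00,
       -4.81921700e-06,  1.43661635e+00]), 'joint_velocities': array([-0.00078388, -0.00086564,  0.00195276,  0.00148544, -0.00068364,
       -0.00082138]), 'effort': array([ 3.19759592e-04, -4.44240332e+01,  2.63037908e+01,  7.90339080e-03,
       -1.78674304e-04,  6.02034135e-06]), 'tcp_pos': array([ 222.54124653, -502.44712368,  249.31336338]), 'orientation': array([-3.14012599e+00, -1.93122934e-04,  4.16791050e-01]), 'contact_force': array([-0.62630054, -0.07842697,  0.04638768]), 'wrist_torque': array([ 0.00356141,  0.04220203, -0.00605574]), 'gripper_force': 0.0, 'opening': 0.9970251466862495}
```

View pics/scene0.png

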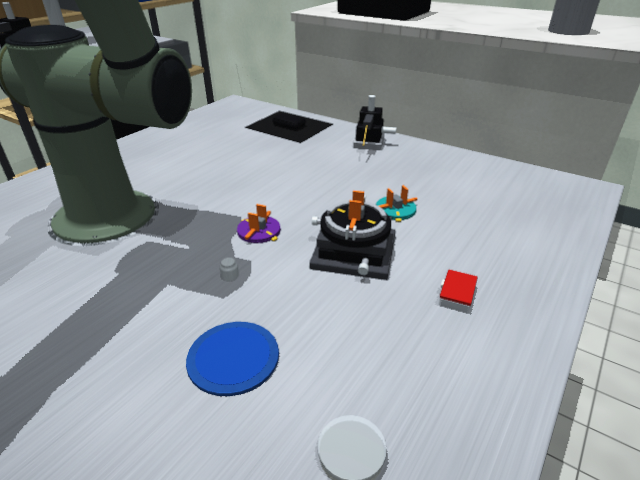

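View pics/top0.png

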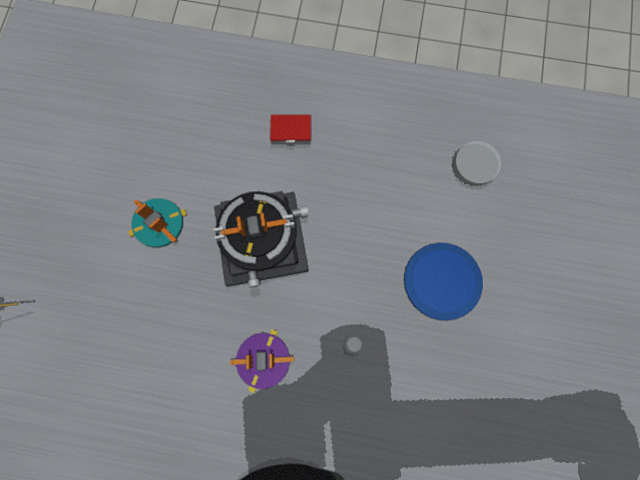

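Black cover candidates: purple one (scene 259,228 / top 262,361), turquoise one (scene 397,203 / top 157,222) and the black one on the stage (scene 357,210 / top 254,226). I choose the black one. The mat is at top (443,281) and the lens at (353,345). Next I check the choice in a close crop and measure.

```bash
cat > h.py <<'E'
import numpy as np, cv2
from scipy.spatial.transform import Rotation as R
from bench import bot, imaging, solve_ik
def ray(n,uv):
    m=imaging.camera_model(n); D=np.array([m["k1"],0,0,0.]) 
    p=cv2.undistortPoints(np.float64(uv).reshape(-1,1,2),m["K"],D).reshape(-1,2)
    d=np.c_[p[:,0],-p[:,1],-np.ones(len(p))]@R.from_euler("xyz",m["rotation"]).as_matrix().T
    return m["position"],d
def onplane(n,uv,z):
    o,d=ray(n,uv); return (o+d*((z-o[2])/d[:,2])[:,None])[:,:2]
def mask(img,lo,hi,box=None):
    k=cv2.inRange(cv2.cvtColor(img,cv2.COLOR_BGR2HSV),lo,hi)
    if box: b=np.zeros_like(k); x0,y0,x1,y1=box; b[y0:y1,x0:x1]=255; k&=b
    return k
def blobs(k,amin=8):
    c,_=cv2.findContours(k,cv2.RETR_EXTERNAL,cv2.CHAIN_APPROX_NONE)
    return [x.reshape(-1,2) for x in sorted(c,key=cv2.contourArea,reverse=True) if len(x)>=amin]
def rig(a,b): # 2-view triangulation
    (o1,d1),(o2,d2)=ray("top",[a]),ray("scene",[b]); A=np.c_[d1[0],-d2[0]]
    s=np.linalg.lstsq(A,o2-o1,rcond=None)[0]; p,q=o1+d1[0]*s[0],o2+d2[0]*s[1]; return (p+q)/2,np.linalg.norm(p-q)
E
python3 - <<'E'
from h import *
T=cv2.imread("pics/top0.png");S=cv2.imread("pics/scene0.png")
c=cv2.resize(T[180:295,200:320],None,fx=5,fy=5,interpolation=cv2.INTER_CUBIC)
d=cv2.resize(S[180:285,300:410],None,fx=5,fy=5,interpolation=cv2.INTER_CUBIC)[:, :]
c=cv2.resize(c,(400,383));d=cv2.resize(d,(400,382)); d=cv2.copyMakeBorder(d,0,1,0,0,0)
cv2.imwrite("pics/crop1.png",np.hstack([c,d]))
b=blobs(mask(T,(105,120,60),(125,255,255)))[0]; P=onplane("top",b,8.)
print("mat",cv2.minEnclosingCircle(np.float32(P)))
b=blobs(mask(S,(105,120,60),(125,255,255)))[0]; print("mat scene",cv2.minEnclosingCircle(np.float32(onplane("scene",b,8.))))
for nm,lo,hi in(("orange",(5,150,80),(17,255,255)),("yellow",(20,120,100),(32,255,255))):
    for b in blobs(mask(T,lo,hi,(200,180,320,295)),4): 
        print(nm,len(b),b.mean(0),cv2.minAreaRect(b.astype(np.float32)), onplane("top",[b.mean(0)],92.))
# stage foot/deck: dark mask
b=blobs(mask(T,(0,0,0),(180,255,75),(190,175,320,300)))[0]
print("foot",cv2.minAreaRect(np.float32(onplane("top",b,10.))))
# bright ring
k=mask(T,(0,0,110),(180,50,255),(214,190,296,268))
for b in blobs(k,10): print("ring",len(b),b.min(0),b.max(0))
E
```

```text
mat ((518.6072387695312, -142.30059814453125), 69.29913330078125)
mat scene ((523.9140014648438, -144.59207153320312), 70.91967010498047)
orange 76 [270.26315789 221.75      ] ((271.0804748535156, 223.30712890625), (27.20281219482422, 16.34664535522461), 16.927513122558594) [[548.63028677 168.14928272]]
orange 71 [234.70422535 227.8028169 ] ((232.5, 225.0), (18.0, 23.0), 90.0) [[528.09859086 223.1754781 ]]
yellow 24 [249.20833333 247.5       ] ((249.10377502441406, 247.38677978515625), (4.258177280426025, 10.02731990814209), 15.945395469665527) [[500.24645138 192.77564792]]
yellow 22 [259.5        208.09090909] ((259.3999938964844, 208.30001831054688), (4.110960960388184, 9.803058624267578), 18.434947967529297) [[568.26789393 190.42358603]]
yellow 4 [246. 255.] ((246.0, 255.0), (2.0, 0.0), 180.0) [[487.24502601 195.18976762]]
yellow 4 [264. 202.] ((264.0, 202.0), (2.0, 0.0), 180.0) [[579.90003699 185.31130823]]
foot ((540.3311767578125, 195.62591552734375), (169.36122131347656, 155.0184783935547), 18.701688766479492)
ring 303 [214 198] [255 267]
ring 186 [214 190] [295 205]
ring 103 [254 194] [295 218]
ring 98 [267 220] [293 258]
ring 49 [249 217] [257 231]
```

View pics/crop1.png

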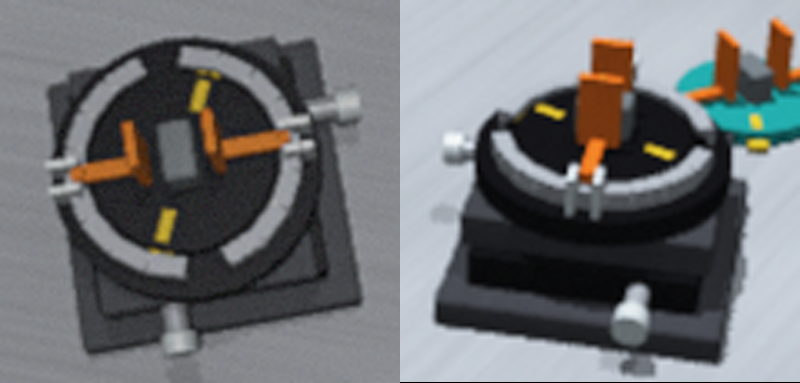

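The crop confirms the black cover: latched, tabs out, bars running to the aluminium pockets, ends near crop (73,176) and (288,140). The ring gaps are also visible, near crop (162,57) and (207,269), so I can estimate their angle and then confirm it by feel.

```bash
python3 - <<'E'
from h import *
T=cv2.imread("pics/top0.png");S=cv2.imread("pics/scene0.png")
px=lambda a: np.array(a)/(400/120.)+[200,180]-0.35
ye=blobs(mask(T,(20,100,80),(34,255,255),(230,195,275,260)),15)[:2]
A=onplane("top",[b.mean(0) for b in ye],85.); print("yellow top",A,A.mean(0),np.hypot(*(A[0]-A[1])))
ys=blobs(mask(S,(20,100,80),(34,255,255),(315,195,388,240)),6)[:2]
B=onplane("scene",[b.mean(0) for b in ys],85.); print("yellow scene",B,B.mean(0),np.hypot(*(B[0]-B[1])))
def ang(P): d=P[0]-P[1]; return np.arctan2(d[1],d[0])
for P in(A,B): print("yaw from lugs",(ang(P)+.4)%np.pi)
C=onplane("top",px([(73,176),(288,140)]),94.); print("bars",C.mean(0),np.hypot(*(C[0]-C[1])),(ang(C)-np.pi/2)%np.pi)
G=onplane("top",px([(162,57),(207,269)]),86.); print("gaps",G.mean(0),np.hypot(*(G[0]-G[1])),"angle",ang(G)%np.pi)
# paddle top edges, triangulated roughly: hub centre
hub=blobs(mask(T,(0,0,95),(180,60,255),(246,212,262,236)),10)
if hub: print("hub",hub[0].mean(0),onplane("top",[hub[0].mean(0)],105.))
for b in blobs(mask(T,(5,130,70),(17,255,255),(200,180,320,295)),20): print(b[np.argsort(b[:,1])[:6]].tolist(), b.min(0),b.max(0))
# deck circle
print(bot.get_state()["contact_force"])
E
```

```text
yellow top [[501.80655085 194.39321387]
 [569.75220408 191.96810688]] [535.77937746 193.18066038] 67.98891775024252
yellow scene [[571.11677736 191.41123666]
 [503.62829397 193.29382223]] [537.37253566 192.35252944] 67.51473556358643
yaw from lugs 0.3643232808313335
yaw from lugs 0.3721123159921098
bars [534.59020245 192.21102046] 106.07792576520148 0.35405862257328513
gaps [535.00435251 191.83401357] 111.14138374447376 angle 0.41596224935924714
hub [252.54545455 224.84090909] [[535.28814173 192.94631574]]
[[237, 216], [238, 216], [239, 216], [236, 217], [239, 217], [240, 218]] [221 216] [245 235]
[[261, 212], [262, 212], [263, 213], [260, 213], [260, 214], [263, 214]] [260 212] [286 231]
[-0.62630054 -0.07842697  0.04638768]
```

```bash
python3 - <<'E'
from h import *
yaw=0.362+np.pi
bot.move_ptp([536,192.7,220],[np.pi,0,yaw])
s=bot.get_state(); print(s["t"],s["qpos"].round(3),s["tcp_pos"])
f0=s["contact_force"]
print(bot.movel([536,192.7,122],max_speed=80,threshold=8))
f0=bot.get_state()["contact_force"]; print("f0",f0)
for o in(.65,.56,.53,.5,.48,.46):
    bot.grip(o,20); s=bot.get_state(); print(o,round(s["opening"],3),(s["contact_force"]-f0).round(2),s["gripper_force"],s["tcp_pos"].round(2),s["t"])
    if np.abs(s["contact_force"]-f0).max()>6: break
cv2.imwrite("pics/top1.png",imaging.capture("top"));cv2.imwrite("pics/scene1.png",imaging.capture("scene")[130:300,250:470])
E
```

```text
2.7917 [ 0.214  0.383 -0.188  0.999 -0.    -0.146] [536.31011321 191.91265091 220.04264186]
False
f0 [-0.45018177 -1.0413162   0.27997207]
0.65 0.651 [ 0.19  0.7  -0.81] 0.0 [536.07 192.71 122.12] 4.575
0.56 0.56 [ 0.96  1.06 -0.25] 0.0 [535.98 192.71 121.99] 4.825
0.53 0.527 [0.55 0.78 0.05] 0.0 [535.99 192.69 121.98] 5.0417
0.5 0.499 [0.72 1.52 0.35] 0.0 [535.97 192.7  121.96] 5.2583
0.48 0.479 [-0.5   0.81  0.82] 3.2779450714588165 [536.04 192.7  122.15] 5.475
0.46 0.456 [-1.11  0.88  4.09] 3.5798368602991104 [536.06 192.69 122.27] 5.6917
```

```bash
cat >> h.py <<'E'
F0=np.array([-0.1,-0.3,0.3])
def show(tag=""):
    s=bot.get_state(); f=s["contact_force"]-F0
    print(tag,round(s["t"],1),"op",round(s["opening"],3),"F",f.round(1),"M",s["wrist_torque"].round(2),"g",round(s["gripper_force"],1),s["tcp_pos"].round(2)); return s,f
E
python3 - <<'E'
from h import *
z=122.
for o in(.44,.425,.41,.395,.38,.365,.35,.33):
    for i in range(4):
        s,f=show(o)
        if f[2]<2.5: break
        z+=.4; bot.movel([536,192.7,z],max_speed=20)
    bot.grip(o,25)
    if abs(f[2])>15 or np.hypot(f[0],f[1])>8: break
for i in range(6):
    s,f=show("end")
    if f[2]<2: break
    z+=.4; bot.movel([536,192.7,z],max_speed=20)
print(z)
E
```

```text
0.44 5.8 op 0.46 F [-1.6 -0.7  4.2] M [-0.13  0.27  0.03] g 3.6 [536.06 192.71 122.28]
0.44 6.0 op 0.463 F [0.1 0.7 1.6] M [-0.03  0.1  -0.01] g 3.6 [535.99 192.71 122.31]
0.425 6.3 op 0.437 F [-0.8 -0.1  3. ] M [-0.05  0.21 -0.  ] g 3.9 [536.01 192.71 122.45]
0.425 6.5 op 0.435 F [-0.4  0.3 -0.2] M [-0.01  0.01  0.01] g 3.9 [535.83 192.68 122.47]
0.41 6.7 op 0.423 F [-0.7  0.5 -0.3] M [ 0.01  0.13 -0.04] g 4.1 [535.84 192.68 122.62]
0.395 6.9 op 0.411 F [-0.8  0.   0.9] M [-0.07  0.19 -0.02] g 4.3 [535.88 192.67 122.76]
0.38 7.2 op 0.395 F [-0.9  0.6  2.1] M [-0.13  0.33 -0.01] g 4.5 [535.89 192.66 122.89]
0.365 7.4 op 0.383 F [-2.  -0.2  3.9] M [-0.18  0.44 -0.03] g 4.8 [535.95 192.65 122.99]
0.365 7.6 op 0.379 F [-0.2 -0.2 -1.1] M [-0.02  0.17  0.03] g 4.7 [536.13 192.73 123.02]
0.35 7.8 op 0.366 F [0.1 0.4 0.3] M [-0.02  0.07 -0.04] g 5.0 [536.07 192.73 123.13]
0.33 8.1 op 0.353 F [-0.9 -0.   1.6] M [-0.04  0.1   0.05] g 5.2 [536.12 192.74 123.26]
end 8.3 op 0.334 F [-1.2  1.4  3.6] M [-0.08  0.33  0.05] g 17.5 [536.13 192.76 123.54]
end 8.5 op 0.332 F [-0.2 -0.4  1.4] M [-0.02  0.18 -0.01] g 17.3 [536.05 192.74 123.58]
123.60000000000002
```

```bash
python3 - <<'E'
from h import *
Y=0.362+np.pi; z=123.8
bot.grip(.3,30); show("hold")
bot.movel([536,192.7,z],max_speed=20); show("up")
for a in(.06,.12,.18,.24,.30):
    h=bot.movel([536,192.7,z],rot=[np.pi,0,Y+a],max_speed=30,threshold=10); s,f=show(a)
    if h or np.hypot(f[0],f[1])>8 or abs(f[2])>8 or abs(s["wrist_torque"][2])>.6: print("stop",h); break
cv2.imwrite("pics/s2.png",cv2.resize(imaging.capture("scene")[150:290,280:430],None,fx=4,fy=4))
E
```

```text
hold 8.7 op 0.324 F [-1.4 -0.2  4.6] M [-0.02  0.34  0.04] g 29.8 [536.07 192.75 123.83]
up 9.0 op 0.325 F [-0.6  0.7  4. ] M [-0.01  0.21 -0.01] g 29.9 [536.09 192.75 123.88]
0.06 9.2 op 0.319 F [-0.6 -0.5  3.6] M [0.02 0.07 0.06] g 29.8 [536.25 192.72 123.86]
0.12 9.5 op 0.316 F [0.3 0.4 2.6] M [-0.04 -0.07  0.07] g 29.7 [536.27 192.72 123.86]
0.18 9.7 op 0.322 F [ 1.5 -0.1  3.5] M [-0.03 -0.12  0.03] g 29.7 [536.2  192.7  123.85]
0.24 10.0 op 0.316 F [ 0.2 -1.3  2.8] M [ 0.02 -0.13  0.04] g 29.7 [536.15 192.69 123.85]
0.3 10.2 op 0.323 F [0.6 0.9 2.6] M [-0.02 -0.11  0.06] g 29.8 [536.09 192.72 123.87]
```

View pics/s2.png

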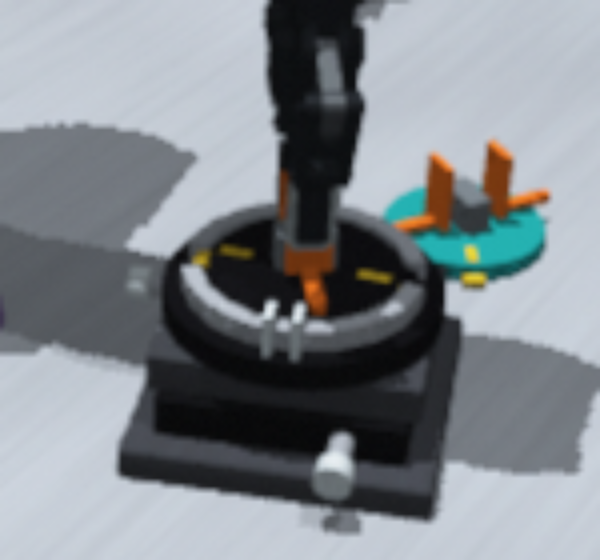

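The cover has turned clear of the latch: its bar end is at crop (318,300), past the blocks at (285,325). One yellow lug shows at the left gap, near (203,258). Now I feel for the gap.

```bash
python3 - <<'E'
from h import *
Y=0.362+np.pi; z=123.8
for a in(.34,.38,.42,.45,.48,.52,.56,.6):
    bot.movel([536,192.7,z],rot=[np.pi,0,Y+a],max_speed=30,threshold=10)
    h=bot.movel([536,192.7,z+4],max_speed=12,threshold=6); s,f=show((a,h))
    if not h and s["tcp_pos"][2]>z+3.3 and f[2]>-5: print("free",a); break
    bot.movel([536,192.7,z],max_speed=20)
cv2.imwrite("pics/s3.png",cv2.resize(imaging.capture("scene")[150:290,280:430],None,fx=4,fy=4))
E
```

```text
(0.34, True) 10.8 op 0.317 F [ 0.1  0.6 -2.7] M [-0.02  0.07 -0.02] g 29.7 [534.64 192.44 124.33]
(0.38, True) 11.5 op 0.324 F [-0.2  1.2  2.8] M [-0.01  0.01 -0.04] g 30.5 [534.96 192.47 123.88]
(0.42, True) 12.2 op 0.323 F [ 0.2 -0.3  2.2] M [ 0.01  0.03 -0.01] g 30.5 [535.23 192.54 123.9 ]
(0.45, True) 12.9 op 0.318 F [-0.9  0.4  2.4] M [-0.01  0.06 -0.  ] g 30.5 [535.33 192.54 123.89]
(0.48, True) 13.6 op 0.316 F [-0.5 -0.2  2.7] M [0.02 0.11 0.  ] g 30.5 [535.4  192.55 123.91]
(0.52, True) 14.3 op 0.319 F [-0.2  0.1  2.1] M [0.02 0.1  0.03] g 30.5 [535.46 192.59 123.88]
(0.56, True) 15.1 op 0.323 F [-0.2  0.7  1.5] M [-0.02  0.06 -0.02] g 30.5 [535.48 192.58 123.87]
(0.6, True) 15.8 op 0.319 F [-0.1 -0.4  3.5] M [0.03 0.07 0.01] g 30.5 [535.48 192.58 123.91]
```

```bash
python3 - <<'E'
from h import *
Y=0.362+np.pi; z0=123.8
def feel(a):
    bot.movel([536,192.7,z0],rot=[np.pi,0,Y+a],max_speed=30,threshold=12)
    for dz in np.arange(.5,4.6,.5):
        bot.movel([536,192.7,z0+dz],max_speed=10,threshold=12); bot.dwell(.05); s,f=show((a,dz))
        if f[2]<-7: return False
    return True
for a in(.6,.45):
    ok=feel(a); print(a,ok)
    if ok: break
    bot.movel([536,192.7,z0],max_speed=20)
cv2.imwrite("pics/s3.png",cv2.resize(imaging.capture("scene")[150:290,280:430],None,fx=4,fy=4))
E
```

```text
(0.6, np.float64(0.5)) 16.6 op 0.316 F [-0.9 -0.3 -0.6] M [-0.08  0.23  0.03] g 30.1 [535.6  192.61 123.91]
(0.6, np.float64(1.0)) 16.9 op 0.317 F [ 0.1  0.  -2.5] M [-0.01 -0.01 -0.05] g 29.6 [535.98 192.7  124.54]
(0.6, np.float64(1.5)) 17.2 op 0.316 F [-0.2  0.3 -1.6] M [ 0.03 -0.03 -0.  ] g 29.6 [536.06 192.7  125.32]
(0.6, np.float64(2.0)) 17.5 op 0.322 F [-0.1  0.1 -2.1] M [-0.01  0.01  0.04] g 29.6 [536.01 192.71 125.83]
(0.6, np.float64(2.5)) 17.8 op 0.317 F [ 1.7  1.  -4.3] M [ 0.1  -0.18  0.02] g 30.6 [535.94 192.67 126.05]
(0.6, np.float64(3.0)) 18.1 op 0.32 F [  2.8   0.6 -11.9] M [ 0.15 -0.57 -0.03] g 30.5 [535.87 192.66 126.26]
0.6 False
(0.45, np.float64(0.5)) 19.0 op 0.316 F [-0.3  0.3 -2.2] M [-0.04 -0.05 -0.04] g 32.4 [536.02 192.69 124.36]
(0.45, np.float64(1.0)) 19.3 op 0.319 F [-0.8 -0.1 -1.8] M [ 0.03 -0.   -0.01] g 32.4 [536.01 192.71 124.83]
(0.45, np.float64(1.5)) 19.6 op 0.315 F [ 0.1  0.6 -1.7] M [ 0.02  0.04 -0.08] g 32.4 [536.02 192.7  125.32]
(0.45, np.float64(2.0)) 19.9 op 0.317 F [-0.6  1.  -2. ] M [ 0.01  0.02 -0.  ] g 32.4 [536.   192.73 125.83]
(0.45, np.float64(2.5)) 20.2 op 0.323 F [-0.   1.  -2.9] M [-0.02 -0.01  0.06] g 32.4 [536.02 192.72 126.35]
(0.45, np.float64(3.0)) 20.5 op 0.317 F [-0.4  0.1 -1.2] M [-0.03  0.01  0.03] g 32.4 [536.03 192.7  126.84]
(0.45, np.float64(3.5)) 20.8 op 0.32 F [-0.4  0.4 -1.3] M [0.04 0.01 0.01] g 32.4 [536.02 192.72 127.32]
(0.45, np.float64(4.0)) 21.1 op 0.315 F [-0.9  0.1 -2.4] M [0.01 0.03 0.05] g 32.4 [536.05 192.69 127.84]
(0.45, np.float64(4.5)) 21.4 op 0.315 F [-0.1  0.4 -1.3] M [ 0.   -0.05  0.04] g 32.4 [536.01 192.7  128.33]
0.45 True
```

View pics/s3.png

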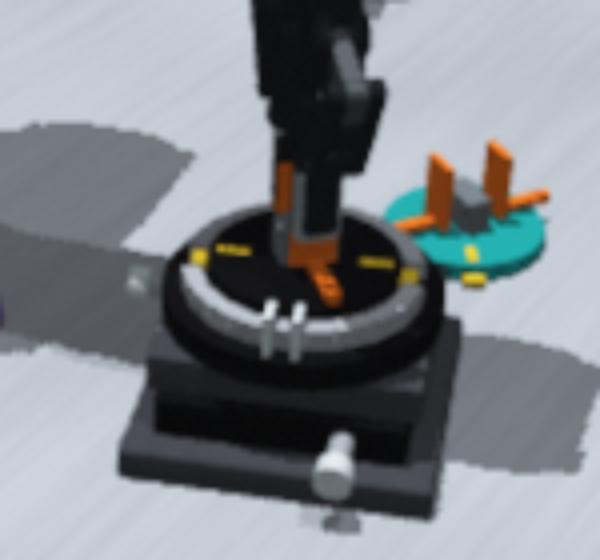

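Both lugs now stand in the gaps, at crop (198,257) and (408,275). Lift force stays at the cover's weight (about 2 N), whereas at 0.60 rad it caught at 2 mm. I lift off and carry it to the mat.

```bash
python3 - <<'E'
from h import *
Y=0.362+np.pi+.45
h=bot.movel([536,192.7,145],max_speed=30,threshold=9); s,f=show(("lift",h))
if not h:
    bot.movel([536,192.7,230],max_speed=120)
    M=[520.5,-143]
    bot.movel([*M,230],max_speed=150); show("over")
    bot.movel([*M,80],max_speed=80); bot.dwell(.2); s,f=show("low")
    cv2.imwrite("pics/s4.png",cv2.resize(imaging.capture("scene")[260:420,140:330],None,fx=4,fy=4))
E
```

```text
('lift', False) 22.2 op 0.322 F [ 0.4  0.7 -1.5] M [ 0.02  0.04 -0.01] g 32.4 [535.98 192.68 145.04]
over 25.4 op 0.313 F [ 0.7  0.4 -1.6] M [ 0.03 -0.02 -0.05] g 32.4 [ 520.55 -142.46  229.99]
low 27.6 op 0.314 F [ 0.1 -0.1 -1.6] M [-0.03  0.02 -0.04] g 32.4 [ 520.64 -143.05   80.23]
```

View pics/s4.png

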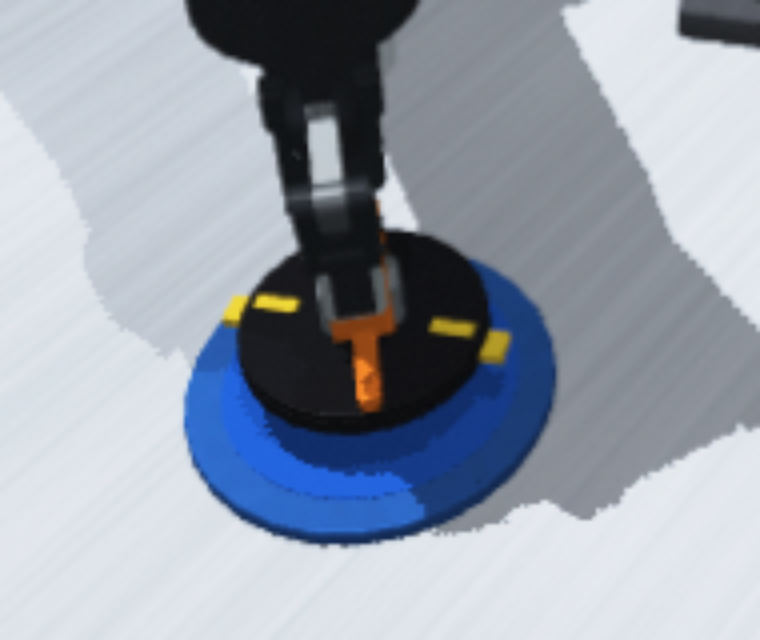

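The cover hangs level at crop (365,330) above the mat, whose centre is near (370,400). I set it down gently.

```bash
python3 - <<'E'
from h import *
M=[520.5,-143]
bot.movel([*M,62],max_speed=30); z=62
while z>52:
    z-=.5; bot.movel([*M,z],max_speed=10,threshold=8); s,f=show(z)
    if f[2]>1: break
for o in(.36,.4,.45,.5): bot.grip(o); 
s,f=show("open"); bot.grip(.8); show("open")
bot.movel([*M,110],max_speed=40,threshold=8); show("up"); bot.movel([*M,230],max_speed=120)
bot.movel([400,-300,280],max_speed=150)
T=imaging.capture("top"); S=imaging.capture("scene")
cv2.imwrite("pics/end.png",np.hstack([cv2.resize(T[220:340,380:510],(400,369)),cv2.resize(S[290:410,170:300],(400,369))]))
ye=blobs(mask(T,(20,100,80),(34,255,255),(395,230,495,330)),6)
print(onplane("top",[b.mean(0) for b in ye],16.).mean(0),len(ye)); show()
E
```

```text
61.5 28.7 op 0.314 F [ 0.6  0.6 -1.9] M [ 0.01  0.   -0.01] g 32.4 [ 520.6  -143.05   61.65]
61.0 28.9 op 0.317 F [ 0.6  0.6 -2.4] M [ 0.   -0.06  0.  ] g 32.4 [ 520.48 -142.98   61.01]
60.5 29.2 op 0.314 F [ 0.5 -0.3 -2.3] M [0.02 0.   0.05] g 32.4 [ 520.47 -142.98   60.46]
60.0 29.4 op 0.315 F [ 0.2 -0.1 -1.2] M [0.06 0.05 0.05] g 32.4 [ 520.45 -142.99   59.95]
59.5 29.7 op 0.314 F [ 0.8  0.4 -1.2] M [ 0.03 -0.02  0.02] g 32.4 [ 520.46 -142.99   59.46]
59.0 29.9 op 0.317 F [-0.6  0.7 -2. ] M [ 0.03  0.01 -0.02] g 32.4 [ 520.46 -143.02   58.97]
58.5 30.2 op 0.317 F [ 0.6  0.1 -2.2] M [-0.   -0.03  0.  ] g 32.4 [ 520.47 -142.98   58.45]
58.0 30.4 op 0.316 F [-0.1  0.4 -1.4] M [-0.02 -0.02 -0.02] g 32.4 [ 520.48 -142.99   57.97]
57.5 30.7 op 0.319 F [-0.1  0.3 -1.5] M [-0.1   0.04  0.  ] g 32.4 [ 520.47 -142.99   57.46]
57.0 30.9 op 0.318 F [ 0.6  0.3 -1.1] M [-0.   -0.02  0.02] g 32.4 [ 520.51 -143.03   57.02]
56.5 31.2 op 0.318 F [-1.7  1.1  4.8] M [ 0.18  0.4  -0.  ] g 33.6 [ 520.55 -143.02   56.94]
open 32.1 op 0.506 F [ 0.8  0.8 -0.4] M [-0.04  0.05  0.02] g 0.0 [ 520.78 -143.13   56.74]
open 32.4 op 0.798 F [0.  0.9 0.9] M [-0.01 -0.05 -0.01] g 0.0 [ 520.54 -142.99   56.55]
up 33.9 op 0.8 F [ 0.2  0.5 -0.7] M [-0.02  0.06 -0.01] g 0.0 [ 520.29 -142.92  109.71]
[ 519.82646691 -142.12638674] 4
 36.7 op 0.798 F [ 0.2  0.3 -0.4] M [-0.04 -0.01 -0.01] g 0.0 [ 400.28 -299.4   279.75]
```

View pics/end.png

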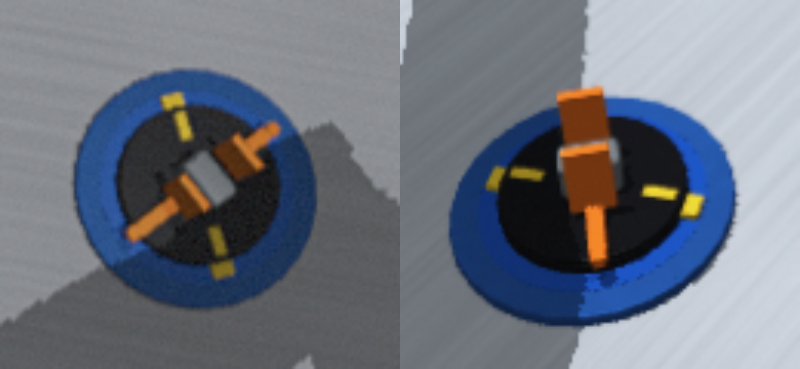

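The cover stands upright and centred on the mat (left crop, about (198,185)), with bars and lugs inside the mat's edge and the robot clear of it. I hand the job in.

```bash
python3 -c "
from bench import bot
print(bot.sign_off())"
```

```text
the job is handed in; nothing more can be done
None
```

The cover was unlatched, turned about 0.45 rad counter-clockwise to the gaps after overshooting to 0.60 and coming back, lifted off freely and left upright on the blue mat; the job was handed in at about 37 s.

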